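Back the ratchet turntable off one notch

TASK

The parts turntable on the bench was indexed one notch too far. With a fingertip lift its pawl out of the teeth (it swings out level and stays), push the turntable back (clockwise seen from above) by one notch and no farther, then push the pawl fully home into the new notch. Only push: the tin must stay in its pocket and ride along, and neither it nor the things on the bench may be picked up or knocked about.

Things in the scene. Friction and masses are not known exactly. Their poses are not given: they have to be found in the camera images.
- indexer: fixed turntable stand of bare aluminium, round foot 140 mm across. Origin on the bench under the turntable's axis, z up; the pawl's nose lies on its -x side, far from the robot. All x, y, z in these entries are in this frame, with turntable and pawl at 0. (A fixed soldering-iron stand beside the robot's base, at x -0.08, y 0.25 m in the robot's frame, can block a wide shoulder)
- turntable (a joint): rotation of the flat turntable about its upright axis, rad, growing as it turns back (clockwise from above); starts near 0; one of its ten notches is 0.628. 160 mm across its teeth, top at z = 36 mm. Stiff: needs about 1.5 N at a peg, stays where left. The pawl in a notch blocks it, with about 0.065 rad of play either way
- push_peg (a point): centre of the top of one of two equal round steel pegs standing on the turntable (12 mm diameter, 28 mm tall above the disc, with a 17 mm wide, 3 mm high foot; 45 mm from the axis); this is the one at x = -29, y = -34.5 mm at turntable 0, the other is opposite. It turns with the turntable
- pawl (a joint): swing of the dark steel pawl about its upright pin, rad: 0 nose fully home in a notch (a firm stop), growing as the nose swings out, away from the axis, to a stop at 0.75. Clear of the teeth above 0.22. Stiff: needs about 1 N at its post and stays where left. Its 8 mm wide nose reaches in to 67 mm from the axis; teeth (z 16 to 34 mm) are 66 to 80 mm from it, a notch's floor is 16 mm wide
- pawl_pin (a point): top of the pawl's pivot, fixed, at x = -78, y = 66, z = 38 mm. The pawl is a cranked flat bar, z 20 to 32 mm, that swings level about it
- pawl_post (a point): centre of the top of the pawl's finger post, a round dark post 12 mm in diameter standing at its nose end, up to z = 72 mm; at x = -94, y = 0 with the pawl home, 68 mm from the pin. Pushed away from the turntable axis (-x) the pawl swings out, clockwise from above; pushed back (+x) it goes home. Moves with the pawl
- pocket (a point): centre of the floor of the tin's pocket on the turntable (black ring, inside diameter 50 mm, rim 6 mm high), at x = 26, y = -21, z = 36 mm at turntable 0. Turns with the turntable
- tip_tin: loose round white tin, 44 mm diameter, 21 mm tall, standing in the pocket; origin at the centre of its underside
- flux_bottle: bystander: loose flux bottle, 34 mm diameter, 95 mm tall, to the right of the turntable; origin at its foot
- tape_roll: bystander: loose roll of amber tape, 60 mm diameter, 16 mm tall, to the right of the turntable; origin at its underside
- wick_spool: bystander: loose yellow spool, 36 mm diameter, 10 mm tall, lying beyond the turntable and to the right; origin at its underside
Things that resemble listed ones, but are neither listed nor needed, are in the scene too. What is meant by the tip_tin is not pink, and is the smaller of those in its own colour.

How it is judged:
On the way, in this order (a step that is already met when the one before it is completed fails the run):
1. the pawl is swung out clear of the teeth (past 0.22 rad) with the turntable still in its first notch (value of joint pawl above 0.22 rad and value of joint turntable between -0.2 and 0.2 rad), for 0.1 s.
2. the turntable has been pushed back about one notch (0.47 to 0.80 rad) (value of joint turntable between 0.47 and 0.8 rad), for 0.1 s.
At the end, for the whole second after the job is handed in: the turntable rests one notch back (between 0.46 and 0.73 rad) with the pawl fully home in that notch (below 0.06 rad), and the tin stands upright in its pocket (within 8 mm of the pocket's centre) (value of joint pawl below 0.06 rad and value of joint turntable between 0.46 and 0.73 rad and velocity of joint turntable between -0.05 and 0.05 rad/s and distance between tip_tin and pocket below 0.008 m and angle between tip_tin's own z axis and vertical below 0.15 rad); the robot touches nothing.
It fails at once if the turntable was pushed back much more than one notch (past 0.95 rad) or forward out of its notch (below -0.35 rad) (value of joint turntable above 0.95 rad or value of joint turntable below -0.35 rad).
It fails at once if the tin was lifted out of its pocket (12 mm or more) (height (world z) of tip_tin above 0.048 m).
It fails at once if a bystander was knocked or picked up (moved more than 25 mm) (distance of any of flux_bottle, tape_roll, wick_spool from where it was at the start of the episode above 0.025 m).
It also fails if it takes over 46 s, if anything falls off the work surface, if the arm or the gripper's body presses on something with over 40 N, if the wrist force passes 120 N, or if a joint passes its speed limit or range.

ROBOT

A 6-joint arm with a two-finger parallel gripper is mounted at the origin on the work surface; the furniture and walls round the work are solid. World frame = base frame: x ahead of the robot, y to its left, z up, the work surface at z = 0. Lengths are in m, angles in rad, forces in N, time in s.
With the tool pointing down it reaches from about 0.35 to 0.775 m from the base axis. Payload 5.5 kg.
Tool frame: the origin (TCP) lies at the very end of the fingers, on their centre line; the grasp point (between the pads) lies 19 mm behind it; z points along the fingers, y is the line along which they close (so a half turn about z gives the same grasp; the last joint's range is limited). The gripper opens to 85 mm and grips with 20 to 120 N. Pads are 22 mm wide; open, the fingers measure 114 mm over their backs; the gripper's body (76 mm by 85 mm) begins 54 mm behind the grasp point. The pads swing forward as they close: fully open they stand 13 mm farther back than shut.
Start: joints at [-1.271, 0.313, 0.046, 1.304, 0, 1.431], TCP at [0.245, -0.52, 0.231] pointing down, gripper open.
Joint ranges: [-2.76, 2.76], [-0.86, 1.69], [-1.03, 1.26], [-2.2, 2.34], [-1.47, 1.5], [-3.14, 3.14]. Speed limits (rad/s): [2.57, 2.57, 3.14, 3.14, 3.14, 3.14].

INTERFACE

Orientations are given as a unit quaternion [w, x, y, z].
In Python, from workcell import get_state, read_camera, hand_in gives the robot as it stands.
- The arm moves only by the tool send_rows, never from a script. Its argument "increments" is a list of rows, each an object of numbers: "dx", "dy", "dz": the shift along the world's x, y, z in units of 25 mm (1.0 is 25 mm); "roll": the turn about the world's z in units of 8 degrees (1.0 is 8 degrees); "claw": the opening, from -1 (shut) to 1 (fully open). In form: [{"dx": .., "dy": .., "dz": .., "roll": .., "claw": ..}, ...]. A call has exactly 5 rows; each row is the pose to reach, as a shift and turn from the pose commanded when the call began; what a row does not reach only later rows make up. A row lasts 1/8 s, in which the tool goes at most 62.5 mm and 10.7 degrees, less where a joint would pass 70% of its speed; a pose out of reach is approached as far as the arm can. A call with a gripper value outside its range is refused whole. The fingers move at their own pace and stop on an object; "grip_force" is the grip in N (left out, the last holds). Time passes only in rows, so rows that repeat a pose let the fingers close, or fill a call up. It gives the time, the measured TCP pose, the force, the opening and the grip force at its end, in the units of the state.
- get_state(): the state, without advancing time (a new reading comes with each control period).
- read_camera(name): name is "side" or "top"; returns a dict with "image" (400x640x3 uint8, blue, green, red), "fx", "fy", "cx", "cy" (pixels), "world_to_cam" (4x4, takes a point from world to camera coordinates). Camera axes: x right, y up, looking along -z (the intrinsics and any distortion apply to the point x, -y, -z); pixel columns grow to the right and rows downward; lengths in m; the calibration is good to about 2 mm. A picture is of the moment at which its call begins. There is no depth.
- hand_in(): hands the job in; it is judged then, once.
The state is a dict: "clock": time; "joint_pos": joint angles; "qvel": joint speeds; "tau": joint torques, N m; "tcp_pos": TCP position; "orientation": TCP orientation; "wrist_force": force on the tool from outside, world axes, zero at the start; "ft_torque": the same for the moment, N m; "finger_gap": finger opening in m; "grip_force": force on a finger pad.
Only numpy, scipy, OpenCV 4.12 (cv2) and the standard library are available. Lean on these libraries where they do the work, as an engineer would, in place of code of your own. Each camera call takes 0.05 s, during which the arm holds its last target. There are 200 camera calls.

## Working session

There is one attempt and no reset: what is moved stays moved. The work goes in short steps, Python scripts to look and compute and a tool call to move; the robot and the scene stay as the last step left them, time stands still between calls to the robot, and variables do not carry over. Pictures are saved under pics/ and viewed, at most 13 in all, crops included, and the job is handed in when it is done.

Besides the shell and the picture viewer there is one more tool, called after "Call:" as name(argument=value, ...), one argument or row to a line, values as JSON. send_rows: Moves the arm, as the interface text tells. Its arguments: {"type":"object","properties":{"increments":{"type":"array","items":{"type":"object","properties":{"dx":{"type":"number"},"dy":{"type":"number"},"dz":{"type":"number"},"roll":{"type":"number"},"claw":{"type":"number"}}}},"grip_force":{"type":"number"}},"required":["increments"]}

```bash
ls; mkdir -p pics; cat > h.py <<'E'
import numpy as np, cv2
from workcell import get_state, read_camera, hand_in
def ray(c,u,v):
    T=np.array(c["world_to_cam"]);R=T[:3,:3];o=-R.T@T[:3,3]
    d=R.T@np.array([(u-c["cx"])/c["fx"],-(v-c["cy"])/c["fy"],-1.]);return o,d
def onz(c,u,v,z):
    o,d=ray(c,u,v);return o+d*(z-o[2])/d[2]
def proj(c,p):
    q=np.array(c["world_to_cam"])@np.append(p,1);return c["cx"]-c["fx"]*q[0]/q[2],c["cy"]+c["fy"]*q[1]/q[2]
E
python3 - <<'E'
from h import *
for n in("top","side"):
    c=read_camera(n);cv2.imwrite(f"pics/{n}0.png",c["image"]);print(n,{k:v for k,v in c.items() if k!="image"})
s=get_state();print({k:np.round(v,3) for k,v in s.items()})
E
```

```text
pics
top {'fx': 494.3238050010168, 'fy': 494.3238050010168, 'cx': 321.51539411023185, 'cy': 199.89059840543382, 'world_to_cam': array([[-0.00466348, -0.99992184,  0.01160052,  0.38611154],
       [ 0.99848172, -0.00401941,  0.05493716, -0.41369575],
       [-0.05488624,  0.0118391 ,  0.99842242, -0.90075915],
       [ 0.        ,  0.        ,  0.        ,  1.        ]])}
side {'fx': 373.30289846800576, 'fy': 373.30289846800576, 'cx': 320.7159030458644, 'cy': 194.16810303789293, 'world_to_cam': array([[-0.96068786, -0.27744224, -0.01022897,  0.49836107],
       [ 0.17336494, -0.62826631,  0.75843658,  0.1233254 ],
       [-0.21684886,  0.72684747,  0.65166657, -1.08837357],
       [ 0.        ,  0.        ,  0.        ,  1.        ]])}
{'clock': np.float64(0.1), 'joint_pos': array([-1.271,  0.314,  0.045,  1.304, -0.   ,  1.431]), 'qvel': array([-0.001,  0.   ,  0.001,  0.002, -0.   , -0.   ]), 'tau': array([ 2.0000e-03, -4.8173e+01,  2.9924e+01,  1.3000e-02, -0.0000e+00,
       -0.0000e+00]), 'tcp_pos': array([ 0.245, -0.52 ,  0.231]), 'orientation': array([-0.001,  0.976,  0.218, -0.   ]), 'wrist_force': array([-0.558, -0.627, -0.872]), 'ft_torque': array([ 0.007, -0.01 , -0.041]), 'grip_force': np.float64(0.0), 'finger_gap': np.float64(0.086)}
```

View pics/top0.png

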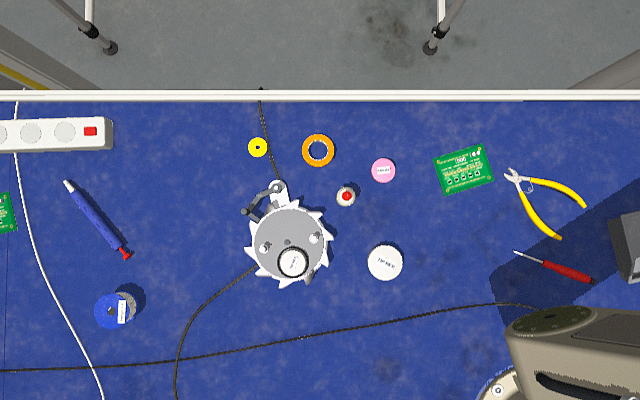

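View pics/side0.png

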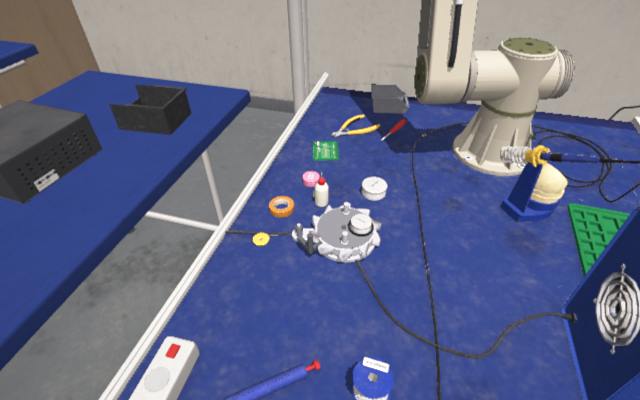

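```bash
python3 - <<'E'
import cv2
a=cv2.imread("pics/top0.png")[165:300,225:375];b=cv2.imread("pics/side0.png")[190:270,280:400]
cv2.imwrite("pics/t1.png",cv2.resize(a,None,fx=5,fy=4.4 if 0 else 4.4,interpolation=2)) if 0 else cv2.imwrite("pics/t1.png",cv2.resize(a,None,fx=4.4,fy=4.4,interpolation=cv2.INTER_CUBIC))
cv2.imwrite("pics/s1.png",cv2.resize(b,None,fx=6,fy=6,interpolation=cv2.INTER_CUBIC))
E
```

```text
(no output)
```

View pics/t1.png

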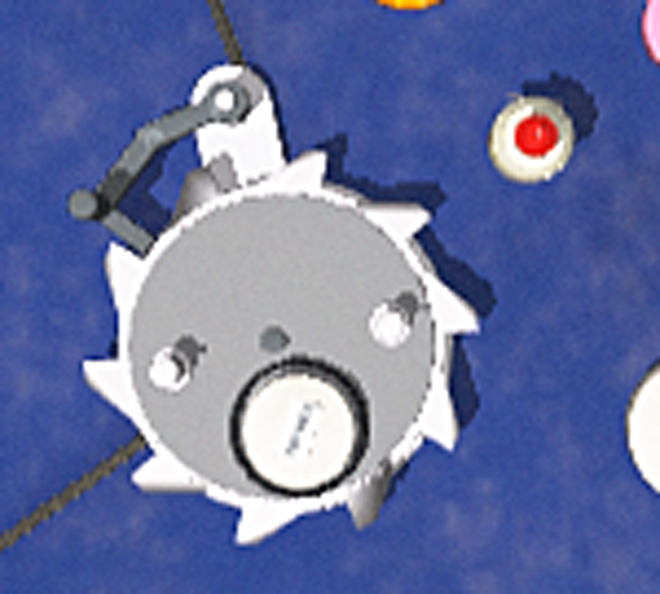

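View pics/s1.png

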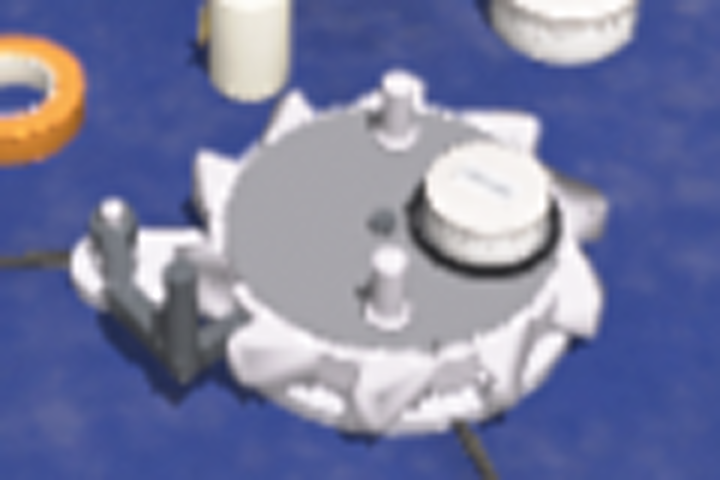

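```bash
cat >> h.py <<'E'
def fit(F,W):  # 2D rigid: W=R(a)F+t
    F=np.array(F);W=np.array(W);f=F-F.mean(0);w=W-W.mean(0)
    a=np.arctan2((f[:,0]*w[:,1]-f[:,1]*w[:,0]).sum(),(f*w).sum())
    R=np.array([[np.cos(a),-np.sin(a)],[np.sin(a),np.cos(a)]]);return a,R,W.mean(0)-R@F.mean(0)
E
python3 - <<'E'
from h import *
c=read_camera("top");k=read_camera("side")
T=lambda u,v:(u/4.4+225,v/4.4+165); S=lambda u,v:(u/6+280,v/6+190)
P={"pin":((228,100),.038,(-.078,.066),(113,210)),"post":((85,204),.072,(-.094,0),(180,265)),"axis":((273,338),.037,(0,0),(382,220)),"peg":((168,370),.064,(-.029,-.0345),(390,252)),"peg2":((388,328),.064,(.029,.0345),(402,80)),"tin":((300,428),.057,(.026,-.021),(488,168))}
W={n:onz(c,*T(*p[0]),p[1])[:2] for n,p in P.items()}
for n,p in P.items(): print(n,np.round(W[n]*1000,1),"side",np.round(onz(k,*S(*p[3]),p[1])[:2]*1000,1))
n=["pin","post","axis"];a,R,t=fit([P[i][2] for i in n],[W[i] for i in n])
print("yaw",np.degrees(a),"axis",t*1000)
for i,p in P.items(): print(i,np.round((R.T@(W[i]-t))*1000,1),np.array(p[2])*1000)
E
```

```text
pin [435.8 464.2] side [432.8 468.9]
post [392.8 517. ] side [390.6 518.7]
axis [339.6 446.2] side [337.4 446.7]
peg [328.1 485.6] side [325.8 486.6]
peg2 [344.  399.6] side [341.7 400.3]
tin [304.8 434.4] side [302.8 430.4]
yaw -127.93880918555247 axis [336.80302839 444.11138583]
pin [-76.8  65.7] [-78.  66.]
post [-91.9  -0.6] [-94.   0.]
axis [-3.3  0.9] [0 0]
peg [-27.4 -32.3] [-29.  -34.5]
peg2 [30.6 33.1] [29.  34.5]
tin [ 27.3 -19.3] [ 26. -21.]
```

Call:
send_rows(
  increments=[
    {"dx":1.6,"dy":2,"dz":0,"roll":1.3,"claw":-1},
    {"dx":3.2,"dy":4,"dz":0,"roll":2.6,"claw":-1},
    {"dx":4.8,"dy":6,"dz":0,"roll":3.9,"claw":-1},
    {"dx":6.4,"dy":8,"dz":0,"roll":5.2,"claw":-1},
    {"dx":8,"dy":10,"dz":0,"roll":6.5,"claw":-1},
  ],
)

```text
clock: 0.82
tcp_pos: [0.441, -0.2746, 0.2313]
orientation: [0.0, 0.78, 0.626, 0.0]
wrist_force: [0.8, -0.3, 0.9]
finger_gap: 0.0002
grip_force: 0.0
```

Call:
send_rows(
  increments=[
    {"dx":0.4,"dy":2.3,"dz":0,"roll":1.3,"claw":-1},
    {"dx":0.8,"dy":4.6,"dz":0,"roll":2.6,"claw":-1},
    {"dx":1.2,"dy":6.9,"dz":0,"roll":3.9,"claw":-1},
    {"dx":1.6,"dy":9.2,"dz":0,"roll":5.2,"claw":-1},
    {"dx":2,"dy":11.5,"dz":0,"roll":6.5,"claw":-1},
  ],
)

```text
clock: 1.45
tcp_pos: [0.4901, 0.0131, 0.2314]
orientation: [0.0, 0.426, 0.905, 0.0]
wrist_force: [0.8, -0.3, -0.6]
finger_gap: -0.0
grip_force: 0.0
```

Call:
send_rows(
  increments=[
    {"dx":-0.4,"dy":2.4,"dz":0,"roll":1.3,"claw":-1},
    {"dx":-0.8,"dy":4.8,"dz":0,"roll":2.6,"claw":-1},
    {"dx":-1.4,"dy":7.2,"dz":0,"roll":3.9,"claw":-1},
    {"dx":-2,"dy":9.6,"dz":0,"roll":5.2,"claw":-1},
    {"dx":-2.4,"dy":12,"dz":0,"roll":6.5,"claw":-1},
  ],
)

```text
clock: 2.08
tcp_pos: [0.4291, 0.3131, 0.2314]
orientation: [0.0, -0.014, 1.0, 0.0]
wrist_force: [1.5, 0.1, 0.1]
finger_gap: 0.0001
grip_force: 0.0
```

Call:
send_rows(
  increments=[
    {"dx":-0.9,"dy":2.4,"dz":0,"roll":1,"claw":-1},
    {"dx":-1.8,"dy":4.8,"dz":0,"roll":2,"claw":-1},
    {"dx":-2.6,"dy":7.3,"dz":0,"roll":3,"claw":-1},
    {"dx":-2.6,"dy":7.3,"dz":-2,"roll":3,"claw":-1},
    {"dx":-2.6,"dy":7.3,"dz":-4,"roll":3,"claw":-1},
  ],
)

```text
clock: 2.7
tcp_pos: [0.3645, 0.4955, 0.1303]
orientation: [0.001, -0.219, 0.976, 0.001]
wrist_force: [0.6, 0.0, 0.4]
finger_gap: -0.0001
grip_force: 0.0
```

```bash
python3 - <<'E'
from h import *
s=get_state();p=s["tcp_pos"];print(np.round(p,4),np.round(s["joint_pos"],2))
k=read_camera("side");print(proj(k,p),proj(k,p+[0,0,.03]))
b=k["image"][130:270,260:420]
cv2.imwrite("pics/s2.png",cv2.resize(b,None,fx=4,fy=4,interpolation=cv2.INTER_CUBIC))
E
```

```text
[0.3645 0.4955 0.1303] [ 0.81  0.43 -0.03  1.11  0.    0.36]
(np.float64(325.5675885950117), np.float64(207.58842642915087)) (np.float64(325.5395509282433), np.float64(195.87597858015286))
```

View pics/s2.png

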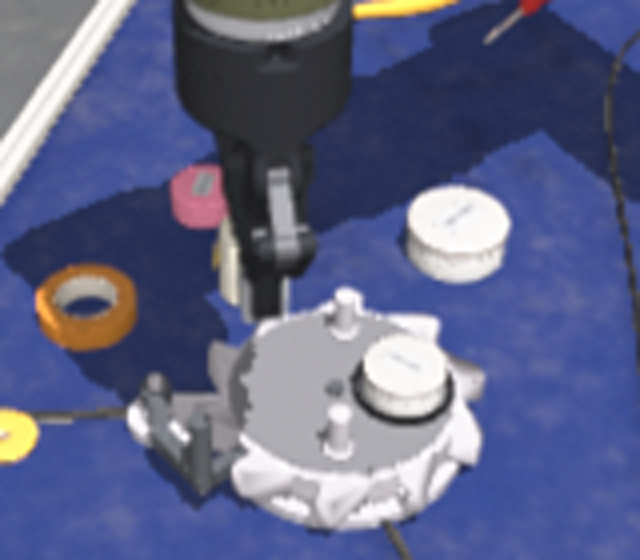

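Call:
send_rows(
  increments=[
    {"dx":0,"dy":0,"dz":-1,"roll":0,"claw":-1},
    {"dx":0,"dy":0,"dz":-2,"roll":0,"claw":-1},
    {"dx":0,"dy":0,"dz":-3,"roll":0,"claw":-1},
    {"dx":0,"dy":0,"dz":-3.3,"roll":0,"claw":-1},
    {"dx":0,"dy":0,"dz":-3.3,"roll":0,"claw":-1},
  ],
)

```text
clock: 3.38
tcp_pos: [0.3651, 0.4936, 0.0492]
orientation: [-0.0, -0.218, 0.976, -0.0]
wrist_force: [-0.2, -0.2, -0.2]
finger_gap: 0.0004
grip_force: 0.0
```

Call:
send_rows(
  increments=[
    {"dx":0.2,"dy":0.5,"dz":0,"roll":0,"claw":-1},
    {"dx":0.4,"dy":0.65,"dz":0,"roll":0,"claw":-1},
    {"dx":0.6,"dy":0.75,"dz":0,"roll":0,"claw":-1},
    {"dx":0.8,"dy":0.85,"dz":0,"roll":0,"claw":-1},
    {"dx":1,"dy":0.95,"dz":0,"roll":0,"claw":-1},
  ],
)

```text
clock: 4.0
tcp_pos: [0.3902, 0.5174, 0.0489]
orientation: [-0.0, -0.218, 0.976, 0.0]
wrist_force: [-1.2, -0.2, 0.7]
finger_gap: 0.0002
grip_force: 0.5
```

Call:
send_rows(
  increments=[
    {"dx":0.2,"dy":0.1,"dz":0,"roll":0,"claw":-1},
    {"dx":0.4,"dy":0.2,"dz":0,"roll":0,"claw":-1},
    {"dx":0.6,"dy":0.3,"dz":0,"roll":0,"claw":-1},
    {"dx":0.7,"dy":0.35,"dz":0,"roll":0,"claw":-1},
    {"dx":0.7,"dy":0.35,"dz":0,"roll":0,"claw":-1},
  ],
)

```text
clock: 4.62
tcp_pos: [0.4079, 0.5264, 0.0487]
orientation: [0.0, -0.218, 0.976, 0.0]
wrist_force: [0.0, 0.9, 0.0]
finger_gap: 0.0002
grip_force: 0.0
```

```bash
python3 - <<'E'
from h import *
for n,(y,x) in (("top",(150,210)),("side",(170,260))):
    k=read_camera(n); b=k["image"][y:y+130,x:x+160]
    cv2.imwrite(f"pics/{n}3.png",cv2.resize(b,None,fx=4,fy=4,interpolation=cv2.INTER_CUBIC))
E
```

```text
(no output)
```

View pics/side3.png

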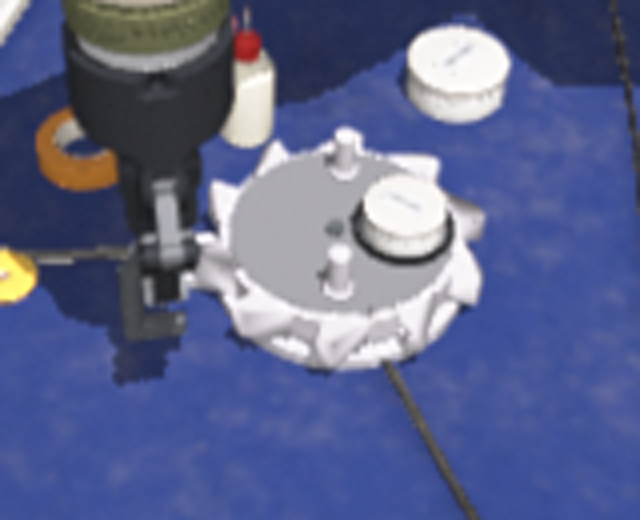

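Call:
send_rows(
  increments=[
    {"dx":-0.3,"dy":-0.2,"dz":0.3,"roll":0,"claw":-1},
    {"dx":-0.5,"dy":-0.3,"dz":1.6,"roll":-1,"claw":-1},
    {"dx":-2,"dy":-0.7,"dz":2,"roll":-2,"claw":-1},
    {"dx":-3.6,"dy":-1.2,"dz":2,"roll":-3,"claw":-1},
    {"dx":-4.3,"dy":-1.5,"dz":2,"roll":-4,"claw":-1},
  ],
)

```text
clock: 5.35
tcp_pos: [0.2974, 0.4877, 0.0998]
orientation: [-0.0, 0.061, 0.998, 0.0]
wrist_force: [-0.2, -0.6, -0.4]
finger_gap: 0.0002
grip_force: 0.0
```

Call:
send_rows(
  increments=[
    {"dx":0,"dy":0,"dz":0,"roll":0,"claw":-1},
    {"dx":0,"dy":0,"dz":-0.8,"roll":0,"claw":-1},
    {"dx":0,"dy":0,"dz":-1.6,"roll":0,"claw":-1},
    {"dx":0,"dy":0,"dz":-2,"roll":0,"claw":-1},
    {"dx":0,"dy":0,"dz":-2,"roll":0,"claw":-1},
  ],
)

```text
clock: 5.98
tcp_pos: [0.3003, 0.4885, 0.0483]
orientation: [-0.0, 0.059, 0.998, -0.0]
wrist_force: [-0.0, 0.8, -0.1]
finger_gap: 0.0
grip_force: 0.0
```

Call:
send_rows(
  increments=[
    {"dx":0.25,"dy":0,"dz":0,"roll":0,"claw":-1},
    {"dx":0.5,"dy":0,"dz":0,"roll":0,"claw":-1},
    {"dx":0.75,"dy":-0.03,"dz":0,"roll":0,"claw":-1},
    {"dx":1,"dy":-0.06,"dz":0,"roll":0,"claw":-1},
    {"dx":1.2,"dy":-0.08,"dz":0,"roll":0,"claw":-1},
  ],
)

```text
clock: 6.6
tcp_pos: [0.3306, 0.4866, 0.049]
orientation: [0.0, 0.059, 0.998, 0.0]
wrist_force: [-1.9, 0.5, 1.8]
finger_gap: -0.0002
grip_force: 1.1
```

```bash
python3 - <<'E'
from h import *
print(get_state()["tcp_pos"])
k=read_camera("side");b=k["image"][170:300,260:420]
cv2.imwrite("pics/s4.png",cv2.resize(b,None,fx=4,fy=4,interpolation=cv2.INTER_CUBIC))
E
```

```text
[0.33058929 0.48657944 0.04897952]
```

View pics/s4.png

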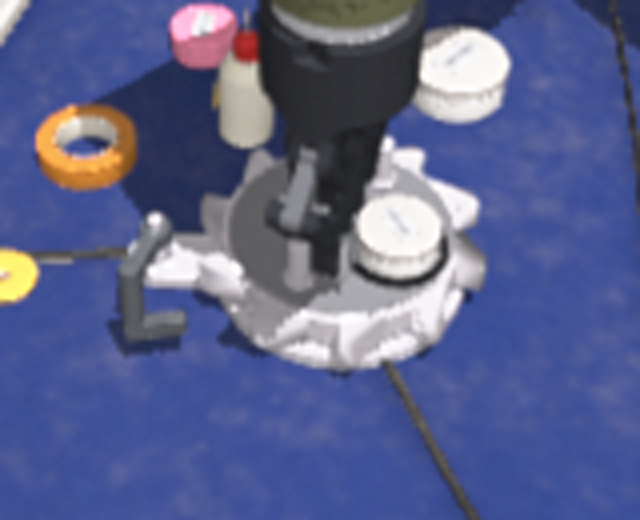

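Call:
send_rows(
  increments=[
    {"dx":0.08,"dy":0,"dz":0,"roll":0,"claw":-1},
    {"dx":0.15,"dy":0,"dz":0,"roll":0,"claw":-1},
    {"dx":0.15,"dy":0,"dz":0,"roll":0,"claw":-1},
    {"dx":-0.2,"dy":0,"dz":0,"roll":0,"claw":-1},
    {"dx":-1,"dy":0.1,"dz":0,"roll":0,"claw":-1},
  ],
)

```text
clock: 7.28
tcp_pos: [0.3048, 0.4893, 0.0488]
orientation: [0.0, 0.06, 0.998, 0.0]
wrist_force: [-0.4, 0.4, -0.7]
finger_gap: 0.0002
grip_force: 0.0
```

Call:
send_rows(
  increments=[
    {"dx":-0.2,"dy":0,"dz":1,"roll":0,"claw":-1},
    {"dx":-0.2,"dy":0.5,"dz":2.5,"roll":0,"claw":-1},
    {"dx":-0.2,"dy":3,"dz":2.5,"roll":0,"claw":-1},
    {"dx":-0.2,"dy":5,"dz":2.5,"roll":0,"claw":-1},
    {"dx":-0.2,"dy":6,"dz":2.5,"roll":0,"claw":-1},
  ],
)

```text
clock: 7.9
tcp_pos: [0.298, 0.6418, 0.1113]
orientation: [0.0, 0.058, 0.998, 0.001]
wrist_force: [-0.3, -0.6, -0.5]
finger_gap: -0.0001
grip_force: 0.0
```

```bash
python3 - <<'E'
from h import *
print(get_state()["tcp_pos"])
t=read_camera("top");k=read_camera("side");cv2.imwrite("pics/t5raw.png",t["image"]);cv2.imwrite("pics/s5raw.png",k["image"])
a=cv2.resize(t["image"][170:300,230:360],None,fx=4,fy=4,interpolation=2);b=cv2.resize(k["image"][170:270,300:400],None,fx=4,fy=4,interpolation=cv2.INTER_CUBIC)
o=np.zeros((520,800,3),np.uint8);o[:,:400]=a[:,:400];o[:400,400:]=b
cv2.imwrite("pics/c5.png",o)
E
```

```text
[0.29803496 0.6418385  0.11127062]
```

View pics/c5.png

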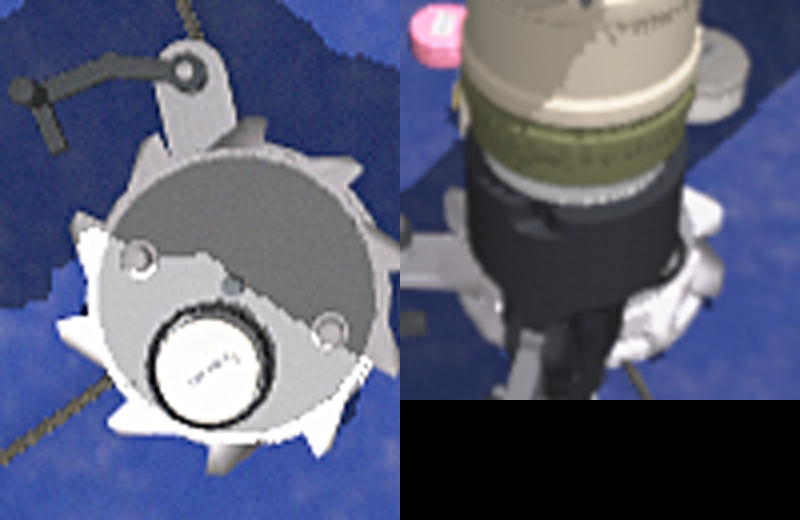

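Call:
send_rows(
  increments=[
    {"dx":0,"dy":-2.5,"dz":0,"roll":0,"claw":-1},
    {"dx":0.1,"dy":-5,"dz":0,"roll":0,"claw":-1},
    {"dx":0.1,"dy":-6.1,"dz":0,"roll":0,"claw":-1},
    {"dx":0.1,"dy":-6.1,"dz":-1.5,"roll":0,"claw":-1},
    {"dx":0.1,"dy":-6.1,"dz":-2.5,"roll":0,"claw":-1},
  ],
)

```text
clock: 8.62
tcp_pos: [0.3012, 0.4849, 0.0485]
orientation: [-0.0, 0.06, 0.998, -0.0]
wrist_force: [-9.0, 2.8, 81.4]
finger_gap: 0.0001
grip_force: 48.8
```

Call:
send_rows(
  increments=[
    {"dx":0.5,"dy":0,"dz":0,"roll":0,"claw":-1},
    {"dx":0.9,"dy":0,"dz":0,"roll":0,"claw":-1},
    {"dx":1,"dy":0,"dz":0,"roll":0,"claw":-1},
    {"dx":1,"dy":0,"dz":0,"roll":0,"claw":-1},
    {"dx":1,"dy":0,"dz":0,"roll":0,"claw":-1},
  ],
)

```text
clock: 9.25
tcp_pos: [0.3274, 0.4869, 0.0492]
orientation: [0.0, 0.059, 0.998, 0.0]
wrist_force: [-1.9, 0.5, 5.7]
finger_gap: -0.0002
grip_force: 2.7
```

```bash
python3 - <<'E'
from h import *
t=read_camera("top");k=read_camera("side")
a=cv2.resize(t["image"][170:300,230:330],None,fx=4,fy=4,interpolation=cv2.INTER_CUBIC);b=cv2.resize(k["image"][190:270,310:390],None,fx=5,fy=5,interpolation=cv2.INTER_CUBIC)
o=np.zeros((520,800,3),np.uint8);o[:,:400]=a;o[:400,400:]=b
cv2.imwrite("pics/c6.png",o);print(get_state()["wrist_force"])
E
```

```text
[-1.09140226  1.38700475  5.5676128 ]
```

View pics/c6.png

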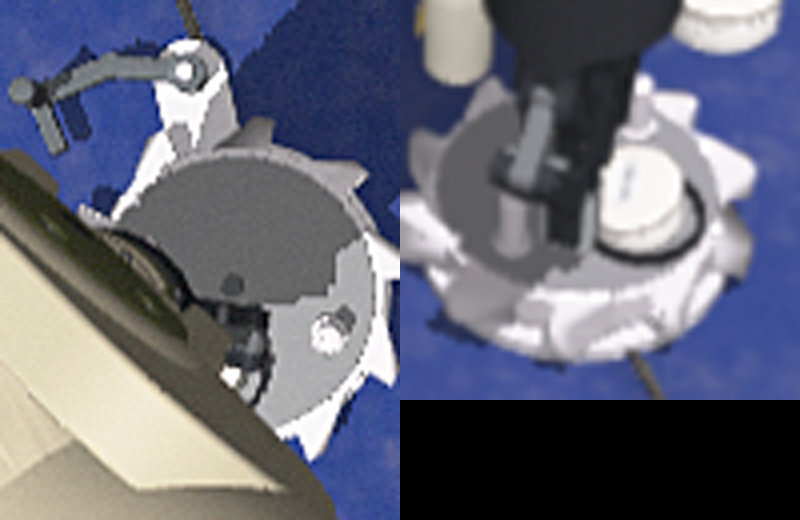

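Call:
send_rows(
  increments=[
    {"dx":0,"dy":0.1,"dz":0,"roll":0,"claw":-1},
    {"dx":0,"dy":0.2,"dz":0,"roll":0,"claw":-1},
    {"dx":0,"dy":0.3,"dz":0,"roll":0,"claw":-1},
    {"dx":0,"dy":0.4,"dz":0,"roll":0,"claw":-1},
    {"dx":0,"dy":0.4,"dz":0,"roll":0,"claw":-1},
  ],
)

```text
clock: 9.98
tcp_pos: [0.3275, 0.4968, 0.0485]
orientation: [-0.0, 0.059, 0.998, -0.0]
wrist_force: [-0.4, 0.6, -0.2]
finger_gap: 0.0002
grip_force: 0.0
```

Call:
send_rows(
  increments=[
    {"dx":0.15,"dy":0,"dz":0,"roll":0,"claw":-1},
    {"dx":0.3,"dy":0,"dz":0,"roll":0,"claw":-1},
    {"dx":0.4,"dy":0,"dz":0,"roll":0,"claw":-1},
    {"dx":0.4,"dy":0,"dz":0,"roll":0,"claw":-1},
    {"dx":0.4,"dy":0,"dz":0,"roll":0,"claw":-1},
  ],
)

```text
clock: 10.6
tcp_pos: [0.3375, 0.4966, 0.0488]
orientation: [0.0, 0.059, 0.998, 0.0]
wrist_force: [-0.5, 1.3, -0.8]
finger_gap: 0.0
grip_force: 0.0
```

Call:
send_rows(
  increments=[
    {"dx":-0.2,"dy":0.1,"dz":0,"roll":0,"claw":-1},
    {"dx":-0.3,"dy":0.4,"dz":1,"roll":0,"claw":-1},
    {"dx":-0.3,"dy":1.5,"dz":3,"roll":0,"claw":-1},
    {"dx":-0.3,"dy":4,"dz":3,"roll":0,"claw":-1},
    {"dx":-0.3,"dy":6,"dz":3,"roll":0,"claw":-1},
  ],
)

```text
clock: 11.22
tcp_pos: [0.3299, 0.6492, 0.1255]
orientation: [0.001, 0.059, 0.998, 0.001]
wrist_force: [0.5, 0.5, 0.3]
finger_gap: 0.0002
grip_force: 0.0
```

```bash
python3 - <<'E'
from h import *
t=read_camera("top");im=t["image"];print(get_state()["tcp_pos"])
cv2.imwrite("pics/t7raw.png",im)
k=read_camera("side")
a=cv2.resize(im[170:300,230:330],None,fx=4,fy=4,interpolation=cv2.INTER_CUBIC);b=cv2.resize(k["image"][190:270,310:390],None,fx=5,fy=5,interpolation=cv2.INTER_CUBIC)
o=np.zeros((520,800,3),np.uint8);o[:,:400]=a;o[:400,400:]=b
cv2.imwrite("pics/c7.png",o)
for f in("pics/top0.png","pics/t5raw.png","pics/t7raw.png"):
    g=cv2.imread(f); # tin: bright low-saturation blob; axis marker & ring by disc
    m=((g.min(2)>205)).astype(np.uint8)
    m[:,:240]=0;m[:,340:]=0;m[:160]=0;m[300:]=0
    m=cv2.morphologyEx(m,cv2.MORPH_OPEN,np.ones((5,5)))
    n,l,s,c=cv2.connectedComponentsWithStats(m)
    print(f,[(s[i,4],np.round(c[i],1)) for i in range(1,n) if s[i,4]>60])
    d=(g.max(2)<70).astype(np.uint8);d[:,:255]=0;d[:,320:]=0;d[:225]=0;d[290:]=0
    n,l,s,c=cv2.connectedComponentsWithStats(d)
    for i in range(1,n):
        if s[i,4]>40:
            p=np.argwhere(l==i)[:,::-1].astype(np.float32);print("ring",s[i,4],np.round(cv2.minEnclosingCircle(p),1) if 0 else cv2.minEnclosingCircle(p))
E
```

```text
[0.32902351 0.65445324 0.12272053]
pics/top0.png [(np.int32(279), array([283.8, 199.6])), (np.int32(80), array([253.2, 227.3])), (np.int32(71), array([250.4, 250.6])), (np.int32(457), array([292.2, 262.9])), (np.int32(69), array([324. , 259.2])), (np.int32(77), array([284. , 281.7]))]
ring 136 ((292.8432922363281, 261.723876953125), 15.831655502319336)
pics/t5raw.png [(np.int32(69), array([251.2, 252.8])), (np.int32(478), array([281.2, 262.3])), (np.int32(83), array([264.5, 274. ])), (np.int32(74), array([309.9, 275.3]))]
ring 67 ((281.0, 261.5), 15.33796215057373)
ring 62 ((285.0, 260.0), 14.866168975830078)
pics/t7raw.png [(np.int32(86), array([252.7, 228.6])), (np.int32(68), array([250.5, 250.8])), (np.int32(492), array([279.7, 260.9])), (np.int32(78), array([262.9, 272.8])), (np.int32(78), array([308.8, 275.9]))]
ring 138 ((281.4193420410156, 261.0), 15.708572387695312)
```

View pics/c7.png

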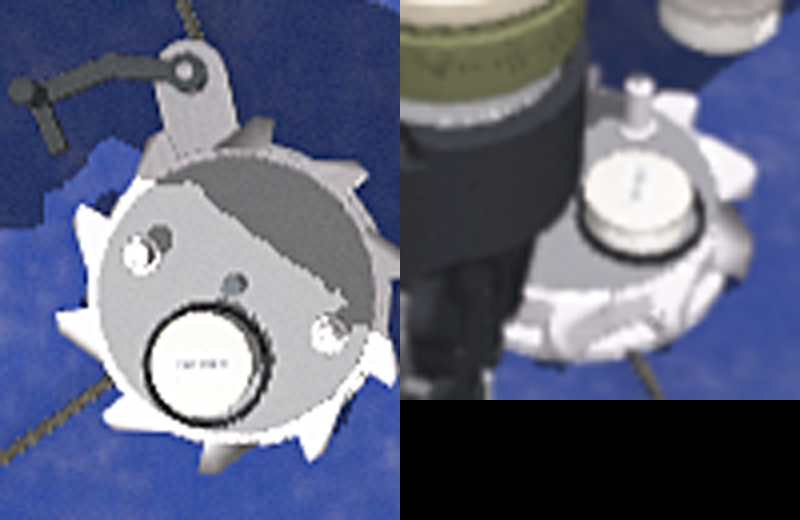

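Call:
send_rows(
  increments=[
    {"dx":1.8,"dy":0,"dz":0,"roll":1,"claw":-1},
    {"dx":3.6,"dy":-1,"dz":0,"roll":2,"claw":-1},
    {"dx":4.8,"dy":-2.7,"dz":0,"roll":3,"claw":-1},
    {"dx":4.8,"dy":-4.4,"dz":0,"roll":4,"claw":-1},
    {"dx":4.8,"dy":-4.4,"dz":-0.5,"roll":4,"claw":-1},
  ],
)

```text
clock: 11.95
tcp_pos: [0.4505, 0.5333, 0.1122]
orientation: [-0.0, -0.216, 0.976, -0.0]
wrist_force: [-0.1, 0.3, -0.0]
finger_gap: -0.0004
grip_force: 0.0
```

Call:
send_rows(
  increments=[
    {"dx":0,"dy":0,"dz":-0.5,"roll":0,"claw":-1},
    {"dx":0,"dy":0,"dz":-1,"roll":0,"claw":-1},
    {"dx":0,"dy":0,"dz":-1.7,"roll":0,"claw":-1},
    {"dx":0,"dy":0,"dz":-2.4,"roll":0,"claw":-1},
    {"dx":0,"dy":0,"dz":-2.4,"roll":0,"claw":-1},
  ],
)

```text
clock: 12.58
tcp_pos: [0.4486, 0.5358, 0.0484]
orientation: [-0.002, -0.218, 0.976, -0.001]
wrist_force: [0.3, -0.4, -0.4]
finger_gap: -0.0
grip_force: 0.0
```

Call:
send_rows(
  increments=[
    {"dx":-0.25,"dy":-0.05,"dz":0,"roll":0,"claw":-1},
    {"dx":-0.5,"dy":-0.1,"dz":0,"roll":0,"claw":-1},
    {"dx":-0.75,"dy":-0.15,"dz":0,"roll":0,"claw":-1},
    {"dx":-1,"dy":-0.22,"dz":0,"roll":0,"claw":-1},
    {"dx":-1.2,"dy":-0.3,"dz":0,"roll":0,"claw":-1},
  ],
)

```text
clock: 13.2
tcp_pos: [0.4197, 0.5293, 0.0519]
orientation: [0.0, -0.218, 0.976, 0.0]
wrist_force: [0.4, 0.7, 0.9]
finger_gap: 0.0
grip_force: 0.5
```

Call:
send_rows(
  increments=[
    {"dx":-0.1,"dy":-0.05,"dz":0,"roll":0,"claw":-1},
    {"dx":-0.2,"dy":-0.1,"dz":0,"roll":0,"claw":-1},
    {"dx":-0.3,"dy":-0.15,"dz":0,"roll":0,"claw":-1},
    {"dx":-0.36,"dy":-0.2,"dz":0,"roll":0,"claw":-1},
    {"dx":-0.36,"dy":-0.2,"dz":0,"roll":0,"claw":-1},
  ],
)

```text
clock: 13.82
tcp_pos: [0.4108, 0.5239, 0.0511]
orientation: [-0.0, -0.218, 0.976, -0.0]
wrist_force: [-0.0, -0.3, 0.9]
finger_gap: -0.0001
grip_force: 0.1
```

Call:
send_rows(
  increments=[
    {"dx":-0.05,"dy":-0.02,"dz":0,"roll":0,"claw":-1},
    {"dx":-0.1,"dy":-0.05,"dz":0,"roll":0,"claw":-1},
    {"dx":-0.1,"dy":-0.05,"dz":0,"roll":0,"claw":-1},
    {"dx":-0.1,"dy":-0.05,"dz":0,"roll":0,"claw":-1},
    {"dx":-0.1,"dy":-0.05,"dz":0,"roll":0,"claw":-1},
  ],
)

```text
clock: 14.45
tcp_pos: [0.4083, 0.5229, 0.0513]
orientation: [-0.0, -0.218, 0.976, 0.0]
wrist_force: [-0.0, -0.4, 0.3]
finger_gap: 0.0003
grip_force: 0.0
```

Call:
send_rows(
  increments=[
    {"dx":-0.05,"dy":-0.02,"dz":0,"roll":0,"claw":-1},
    {"dx":-0.08,"dy":-0.04,"dz":0,"roll":0,"claw":-1},
    {"dx":-0.08,"dy":-0.04,"dz":0,"roll":0,"claw":-1},
    {"dx":-0.08,"dy":-0.04,"dz":0,"roll":0,"claw":-1},
    {"dx":-0.08,"dy":-0.04,"dz":0,"roll":0,"claw":-1},
  ],
)

```text
clock: 15.08
tcp_pos: [0.4079, 0.5227, 0.0515]
orientation: [0.001, -0.218, 0.976, 0.001]
wrist_force: [3.9, 1.9, -2.3]
finger_gap: -0.0005
grip_force: 2.6
```

Call:
send_rows(
  increments=[
    {"dx":-0.05,"dy":-0.02,"dz":0,"roll":0,"claw":-1},
    {"dx":-0.1,"dy":-0.05,"dz":0,"roll":0,"claw":-1},
    {"dx":-0.15,"dy":-0.07,"dz":0,"roll":0,"claw":-1},
    {"dx":-0.15,"dy":-0.07,"dz":0,"roll":0,"claw":-1},
    {"dx":-0.15,"dy":-0.07,"dz":0,"roll":0,"claw":-1},
  ],
)

```text
clock: 15.7
tcp_pos: [0.4076, 0.5224, 0.0517]
orientation: [0.004, -0.217, 0.976, 0.001]
wrist_force: [13.0, 6.6, -9.7]
finger_gap: 0.0004
grip_force: 7.1
```

```bash
python3 - <<'E'
from h import *
s=get_state();print(s["tcp_pos"],s["wrist_force"])
E
```

```text
[0.40758534 0.52241207 0.05172968] [13.00455254  6.5535957  -9.71674198]
```

Call:
send_rows(
  increments=[
    {"dx":0.4,"dy":0.2,"dz":0,"roll":0,"claw":-1},
    {"dx":0.8,"dy":0.4,"dz":0,"roll":0,"claw":-1},
    {"dx":0.8,"dy":0.4,"dz":1,"roll":0,"claw":-1},
    {"dx":0.8,"dy":0.4,"dz":3,"roll":0,"claw":-1},
    {"dx":1.5,"dy":2.5,"dz":4,"roll":0,"claw":-1},
  ],
)

```text
clock: 16.32
tcp_pos: [0.4395, 0.5804, 0.1542]
orientation: [-0.001, -0.217, 0.976, -0.001]
wrist_force: [2.5, 1.5, 0.6]
finger_gap: -0.0
grip_force: 0.0
```

Call:
send_rows(
  increments=[
    {"dx":0.4,"dy":2.2,"dz":0,"roll":0,"claw":-1},
    {"dx":0.4,"dy":2.2,"dz":0,"roll":0,"claw":-1},
    {"dx":0.4,"dy":2.2,"dz":0,"roll":0,"claw":-1},
    {"dx":0.4,"dy":2.2,"dz":0,"roll":0,"claw":-1},
    {"dx":0.4,"dy":2.2,"dz":0,"roll":0,"claw":-1},
  ],
)

```text
clock: 16.95
tcp_pos: [0.4503, 0.6368, 0.1527]
orientation: [0.0, -0.218, 0.976, 0.0]
wrist_force: [0.6, -0.3, -0.4]
finger_gap: -0.0002
grip_force: 0.0
```

```bash
python3 - <<'E'
from h import *
t=read_camera("top");k=read_camera("side");print(get_state()["tcp_pos"])
a=cv2.resize(t["image"][170:300,230:330],None,fx=4,fy=4,interpolation=cv2.INTER_CUBIC);b=cv2.resize(k["image"][190:270,290:390],None,fx=4,fy=4,interpolation=cv2.INTER_CUBIC)
o=np.zeros((520,800,3),np.uint8);o[:,:400]=a;o[:320,400:]=b
cv2.imwrite("pics/c8.png",o)
E
```

```text
[0.45042352 0.63703183 0.15260088]
```

View pics/c8.png

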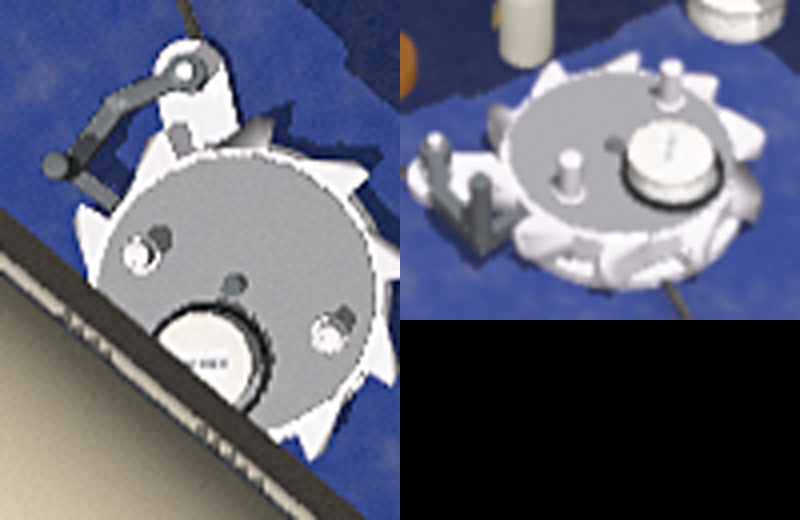

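The post is back at pixel (244, 211), where it started. The nose is in the notch, the turntable is one notch back, and the tin stands upright in its pocket.

```bash
python3 -c "
from workcell import hand_in;print(hand_in())"
```

```text
the job is handed in; nothing more can be done
None
```

I handed the job in: the turntable is pushed back one notch (about 0.62 rad by image), the pawl is pushed home to its stop and the tin is upright in its pocket. I made one slip: a finger came down on the tin's rim at about 81 N, but the tin stayed in its pocket.

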